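Fetch the green sample from the drop-front stone rack

TASK

Pull the blue front of the sample rack all the way down by its yellow bar, slide the green sample plate up out of its slot and set it down inside the orange tray without dropping it. Then push the blue front back up until it is fully closed. Leave the other two samples in their slots and everything else on the bench where it stands.

Things in the scene. Friction and masses are not known exactly. Their poses are not given: they have to be found in the camera images.
- rack: fixed grey sample rack, 200 mm wide (y), open on top; origin at the centre on the bench, front faces its -x. On its 45 mm high base three slots at y = -60, 0, +60 mm, x = +9 mm: black guides 38 mm high, 16 mm apart, hold a plate each, its thickness along the rack's y. Plates stand on the base (tops 135 mm above the bench) and come out straight up. The blue front is at x = -56 mm
- door (a joint): angle of the rack's blue front about its bottom edge: 0 = upright, closed; 1.5 = fully down, nearly level, towards the robot (rack's -x). Stiff hinge: it stays where left, about 3 N at the bar. Panel 196 mm wide, 97 mm high, 8 mm thick; a 4 mm lip at its top reaches 32 mm inward over the samples while closed
- door_hinge (a point): centre of the hinge line of the blue front, at rack x = -56 mm, y = 0, 45 mm above the bench; the hinge line runs along the rack's y
- door_bar (a point): middle of the front's yellow pull bar: 12 mm thick, 120 mm long along the rack's y, on two end stalks in the plane of the panel, 139 mm from the hinge line, 42 mm past the panel's edge. Can be pinched from above, closing along the rack's x, with the front up (bar 184 mm above the bench) or down (55 mm); may turn in the grasp. Its z axis points from hinge to bar
- green: the green sample plate, 80 (its x) x 12 (its y, thickness) x 90 mm high (its z), 0.2 kg, standing on edge in a slot of the rack; origin at the centre of its 80 x 12 mm underside, its top edge 90 mm above that
- green_mid (a point): centre of the green sample plate
- white: white marble sample plate, 80 (its x) x 12 (its y, thickness) x 90 mm high (its z), 0.2 kg, standing on edge in a slot of the rack; origin at the centre of its 80 x 12 mm underside, its top edge 90 mm above that
- white_mid (a point): centre of the white sample plate
- clay: terracotta sample plate, 80 (its x) x 12 (its y, thickness) x 90 mm high (its z), 0.2 kg, standing on edge in a slot of the rack; origin at the centre of its 80 x 12 mm underside, its top edge 90 mm above that
- clay_mid (a point): centre of the terracotta sample plate
- tray: fixed open orange tray, outside 190 (its x) x 210 (its y) x 50 mm high, walls and floor 5 mm thick; origin at the centre of its underside
- bottle: white plastic bottle with red cap, 70 mm across, 210 mm high; origin at the centre of its underside
- mug: pinkish brown mug, 84 mm across plus handle, 95 mm high; origin at the centre of its underside
- tape: red roll of tape lying flat, 100 mm across, 45 mm high; origin at the centre of its underside
- tapemeasure: yellow tape measure, 70 x 40 mm, 65 mm high; origin at the centre of its underside
- wrench: steel wrench lying on the bench, under 250 mm long; origin near its middle
- jar: amber glass jar, 76 mm across, 80 mm high; origin at the centre of its underside

How it is judged:
On the way, in this order (a step that is already met when the one before it is completed fails the run):
1. the blue front is pulled down (door angle over 1.3) (value of joint door above 1.3 rad), for 0.2 s.
2. with the front still down (over 1.0), the green sample is inside the orange tray, out of the fingers and at rest (x of green_mid in the frame of tray between -0.085 and 0.085 m and y of green_mid in the frame of tray between -0.095 and 0.095 m and z of green_mid in the frame of tray below 0.065 m and value of joint door above 1 rad and linear speed of green below 0.03 m/s and contact force between the fingers and green below 0.1 N), for 0.2 s.
At the end, for the whole second after the job is handed in: The green sample is at rest inside the orange tray (its centre within the tray's walls and under 65 mm above the tray's underside, standing, leaning or lying), the blue front is closed (door angle under 0.08), and the white and terracotta samples stand in their slots within 20 mm of where they were (x of green_mid in the frame of tray between -0.085 and 0.085 m and y of green_mid in the frame of tray between -0.095 and 0.095 m and z of green_mid in the frame of tray below 0.065 m and linear speed of green below 0.03 m/s and value of joint door below 0.08 rad and distance of each of white_mid, clay_mid from where it was at the start of the episode below 0.02 m and angle between each of white, clay's own z axis and vertical below 0.25 rad); the robot touches nothing.
It fails at once if the green sample is dropped: falling free faster than 0.35 m/s with its underside more than 55 mm above the bench (height (world z) of green above 0.055 m and contact force between anything else and green below 0.05 N and linear speed of green above 0.35 m/s).
It fails at once if the white or terracotta sample is pulled out or moved by more than 30 mm (distance of any of white_mid, clay_mid from where it was at the start of the episode above 0.03 m).
It fails at once if another thing on the bench (bottle, mug, tape, tape measure, wrench, jar) is moved by more than 30 mm or knocked over (distance of any of bottle, mug, tape, tapemeasure, wrench, jar from where it was at the start of the episode above 0.03 m or angle between any of bottle, mug, tape, tapemeasure, jar's own z axis and vertical above 0.4 rad).
It also fails if it takes over 66 s, if anything falls off the work surface, if the arm or the gripper's body presses on something with over 40 N, if the wrist force passes 120 N, or if a joint passes its speed limit or range.

ROBOT

A 6-joint arm with a two-finger parallel gripper is mounted at the origin on the work surface. World frame = base frame: x ahead of the robot, y to its left, z up, the work surface at z = 0. Lengths are in m, angles in rad, forces in N, time in s.
With the tool pointing down it reaches from about 0.4 to 0.925 m from the base axis. Payload 3.4 kg.
Tool frame: the origin (TCP) lies at the very end of the fingers, on their centre line; the grasp point (between the pads) lies 19 mm behind it (tcp_to_grasp is the distance from the TCP to the grasp point, in m); z points along the fingers, y is the line along which they close (so a half turn about z gives the same grasp; the last joint's range is limited). The gripper opens to 85 mm and grips with 20 to 120 N. Pads are 22 mm wide; open, the fingers measure 114 mm over their backs; the gripper's body (76 mm by 85 mm) begins 54 mm behind the grasp point. The pads swing forward as they close: fully open they stand 13 mm farther back than shut.
Start: joints at [1.2, 0.307, 1.506, -0, 1.328, -0.073], TCP at [0.168, 0.55, 0.231] pointing down, gripper open.
Joint ranges: [-3.12, 3.12], [-1.05, 2.28], [0.14, 2.33], [-1.42, 4.57], [0.1, 2.73], [-2.68, 2.68]. Speed limits (rad/s): [2.57, 2.57, 3.14, 3.14, 3.14, 3.14].

INTERFACE

Orientations are given as [roll, pitch, yaw] about the fixed x, y, z axes, in that order (R = Rz(yaw) Ry(pitch) Rx(roll)).
In Python, from cell import goto, movel, move_joints, gripper_to, hold, solve_ik, get_state, snapshot, Unreachable, sign_off, tcp_to_grasp gives the robot as it stands. The module is installed in compiled form; this text tells all that it offers. Calls block until the motion is done:
- goto(position, orientation): joint-space move of the TCP to a pose.
- movel(position, ori=None, rate=0.15): straight line of the TCP; ori=None keeps the orientation; rate is the mean speed in m/s.
- move_joints(angles): joint-space move.
- gripper_to(opening, strength=None): opening from 0.0 (shut) to 1.0 (fully open); strength is the grip in N (None keeps the last); returns when the fingers have stopped.
- hold(seconds).
- solve_ik(position, orientation): joint angles nearest the present ones, or None.
- get_state(): the state.
- snapshot(name): name is "scene" or "top" or "wrist"; returns a dict with "color" (400x640x3 uint8, red, green, blue), "mtx" (3x3 intrinsics, pixels), "origin" and "attitude" of the camera in the world; the wrist camera has in their place "tool_from_camera" (4x4, takes a point from camera to tool coordinates, whose origin is the TCP and whose axes are the flange's). Camera axes: x right, y up, looking along -z (the intrinsics and any distortion apply to the point x, -y, -z); pixel columns grow to the right and rows downward; lengths in m; the calibration is good to about 2 mm. A picture is of the moment at which its call begins: read the wrist's pose just before it. There is no depth.
A pose or a line that the arm cannot do raises Unreachable and nothing moves.
- sign_off(): hands the job in; it is judged then, once.
The state is a dict: "t": time; "q": joint angles; "dq": joint speeds; "tau": joint torques, N m; "position": TCP position; "tool_rot": TCP orientation; "contact_force": force on the tool from outside, world axes, zero at the start; "ft_torque": the same for the moment, N m; "grip_width": opening from 0.0 (shut) to 1.0 (fully open); "finger_force": force on a finger pad.
Only numpy, scipy, OpenCV 4.12 (cv2) and the standard library are available. Lean on these libraries where they do the work, as an engineer would, in place of code of your own. Each camera call takes 0.05 s, during which the arm holds its last target. There are 200 camera calls.

## Working session

There is one attempt and no reset: what is moved stays moved. The work goes in short steps, each a Python script; the robot and the scene stay as the last script left them, time stands still between calls to the robot, and variables do not carry over. Pictures are saved under pics/ and viewed, at most 10 in all, crops included, and the job is handed in when it is done.

```bash
mkdir -p pics; python3 - <<'E'
from cell import *
import cv2, numpy as np
np.set_printoptions(precision=4,suppress=True)
for n in ["scene","top"]:
    s=snapshot(n); cv2.imwrite(f"pics/{n}0.png",s["color"][:,:,::-1])
    print(n,s["mtx"],s["origin"],s["attitude"],[k for k in s])
    np.savez(f"{n}0.npz",**{k:v for k,v in s.items()})
st=get_state();print(st["t"],st["tool_rot"],tcp_to_grasp)
E
```

```text
scene [[412.7542   0.     313.3141]
 [  0.     412.7542 203.8454]
 [  0.       0.       1.    ]] [ 0.9091 -0.6849  1.0335] [0.7163 0.0144 0.4679] ['color', 'mtx', 'origin', 'attitude']
top [[452.9852   0.     321.7312]
 [  0.     452.9852 202.5131]
 [  0.       0.       1.    ]] [ 0.2942 -0.0287  1.5485] [ 0.159  -0.0047 -1.566 ] ['color', 'mtx', 'origin', 'attitude']
0.1 [-3.1398 -0.0001  2.8448] 0.0187
```

View pics/scene0.png

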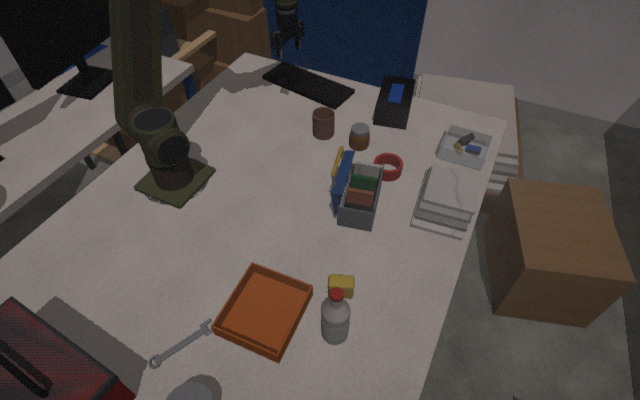

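View pics/top0.png

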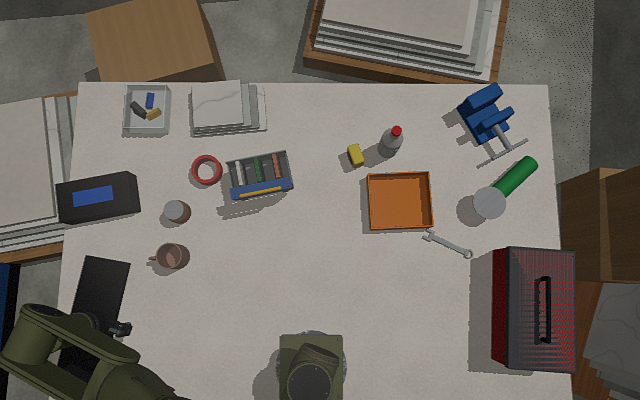

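The top view shows the rack around (259,175) with white, green and clay from left to right. The bar is at about (260,190), the tray at about (400,201), and image up is +x. I'll measure by colour next.

```bash
cat > h.py <<'E'
from cell import *
import cv2, numpy as np
from scipy.spatial.transform import Rotation as R
np.set_printoptions(precision=4,suppress=True)
def cam(s,st=None):
    if "origin" in s: return np.array(s["origin"]),R.from_euler("xyz",s["attitude"]).as_matrix()
    T=np.eye(4);T[:3,:3]=R.from_euler("xyz",st["tool_rot"]).as_matrix();T[:3,3]=st["position"]
    M=T@np.array(s["tool_from_camera"]);return M[:3,3],M[:3,:3]
def pix2w(s,uv,z,st=None):
    o,A=cam(s,st);K=s["mtx"];uv=np.atleast_2d(uv).astype(float)
    d=np.c_[(uv[:,0]-K[0,2])/K[0,0],-(uv[:,1]-K[1,2])/K[1,1],-np.ones(len(uv))]@A.T
    return (o+d*((z-o[2])/d[:,2])[:,None])
def w2pix(s,P,st=None):
    o,A=cam(s,st);K=s["mtx"];c=(np.atleast_2d(P)-o)@A
    return np.c_[K[0,2]+K[0,0]*c[:,0]/-c[:,2],K[1,2]-K[1,1]*c[:,1]/-c[:,2]]
def blob(s,lo,hi,box,minA=15):
    x0,y0,x1,y1=box;hsv=cv2.cvtColor(np.ascontiguousarray(s["color"][y0:y1,x0:x1]),cv2.COLOR_RGB2HSV)
    m=cv2.inRange(hsv,lo,hi);n,l,stt,c=cv2.connectedComponentsWithStats(m)
    k=1+np.argmax(stt[1:,4]);ys,xs=np.nonzero(l==k)
    return np.c_[xs+x0,ys+y0].astype(np.float32)
E
python3 - <<'E'
from h import *
top=dict(np.load("top0.npz"));sc=dict(np.load("scene0.npz"))
for n,s,bb,tb in (("top",top,(220,140,300,210),(355,160,445,240)),("scene",sc,(320,140,360,200),(205,255,320,360))):
    p=blob(s,(18,120,90),(35,255,255),bb);r=cv2.minAreaRect(p)
    box=cv2.boxPoints(r);print(n,"bar",len(p),r,pix2w(s,[r[0]],.184), "\n",pix2w(s,box,.184))
    p=blob(s,(5,140,60),(17,255,255),tb);r=cv2.minAreaRect(p);
    print("tray",len(p),r,"\n",pix2w(s,cv2.boxPoints(r),.05),pix2w(s,[r[0]],.05))
    p=blob(s,(100,120,50),(125,255,255),bb);r=cv2.minAreaRect(p);print("blue",len(p),r)
p=blob(top,(45,100,30),(80,255,255),(220,140,300,210));r=cv2.minAreaRect(p);print("green",r,pix2w(top,cv2.boxPoints(r),.135))
a=cv2.resize(top["color"][140:215,180:310],None,fx=6,fy=6,interpolation=cv2.INTER_CUBIC)
cv2.imwrite("pics/c1.png",a[:,:,::-1])
E
```

```text
top bar 135 ((259.5058288574219, 191.5282440185547), (3.2552545070648193, 41.97261047363281), 78.36637115478516) [[0.546  0.1566 0.184 ]] 
 [[0.5374 0.2201 0.184 ]
 [0.5645 0.095  0.184 ]
 [0.5546 0.0928 0.184 ]
 [0.5275 0.2178 0.184 ]]
tray 3460 ((399.6061706542969, 200.33609008789062), (56.85039138793945, 63.57072448730469), 87.39744567871094) 
 [[ 0.6352 -0.1859  0.05  ]
 [ 0.6465 -0.4016  0.05  ]
 [ 0.4531 -0.4038  0.05  ]
 [ 0.4424 -0.1924  0.05  ]] [[ 0.5433 -0.2959  0.05  ]]
blue 298 ((260.26470947265625, 186.558837890625), (10.429031372070312, 60.876441955566406), 75.96376037597656)
scene bar 97 ((336.76068115234375, 160.92442321777344), (3.3124451637268066, 29.711627960205078), 17.52556800842285) [[0.5508 0.1529 0.184 ]] 
 [[0.5592 0.0926 0.184 ]
 [0.5312 0.2171 0.184 ]
 [0.5419 0.2171 0.184 ]
 [0.5692 0.0929 0.184 ]]
tray 5944 ((262.0, 309.0), (76.02631378173828, 85.86500549316406), 26.56505012512207) 
 [[ 0.4647 -0.417   0.05  ]
 [ 0.4253 -0.1792  0.05  ]
 [ 0.6493 -0.1909  0.05  ]
 [ 0.6596 -0.414   0.05  ]] [[ 0.5538 -0.3079  0.05  ]]
blue 373 ((342.9539489746094, 171.82839965820312), (9.894278526306152, 43.96548843383789), 17.447187423706055)
green ((256.94232177734375, 168.7115478515625), (23.337820053100586, 3.1378581523895264), 78.69007110595703) [[0.6657 0.1866 0.135 ]
 [0.6678 0.1768 0.135 ]
 [0.5929 0.1602 0.135 ]
 [0.5908 0.1699 0.135 ]]
```

View pics/c1.png

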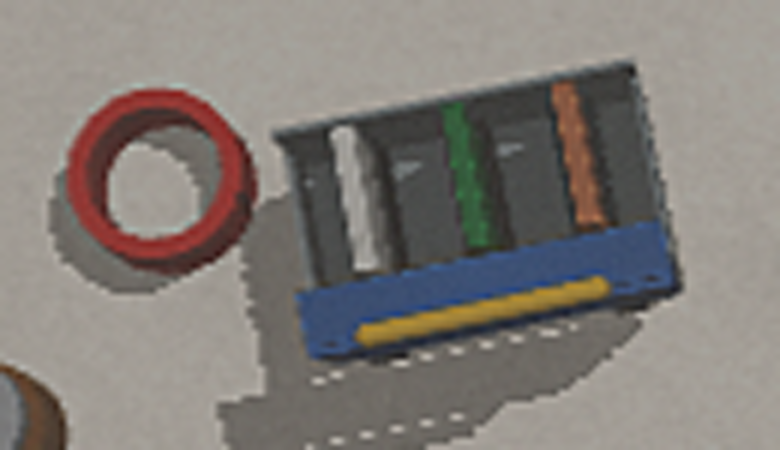

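The crop confirms the order white, green, clay. Yaw is about 0.215 and the bar is at about (0.548, 0.155), with the two cameras agreeing to 5 mm. I'll refine from the wrist camera above the rack.

```bash
python3 - <<'E'
from h import *
from math import pi
sc=dict(np.load("scene0.npz"));print("bottle?",pix2w(sc,[[335,332]],0.02),pix2w(sc,[[342,290]],0.03))
goto([.50,.14,.36],[pi,0,.215+pi/2])
st=get_state();s=snapshot("wrist");np.savez("w1.npz",st=np.r_[st["position"],st["tool_rot"]],**s)
cv2.imwrite("pics/w1.png",s["color"][:,:,::-1]);print(st["t"],st["position"],st["q"],s["mtx"],np.array(s["tool_from_camera"]))
x0,y0=.603,.167;c,sn=np.cos(.215),np.sin(.215)
W=lambda x,y,z:[x0+c*x-sn*y,y0+sn*x+c*y,z]
print(w2pix(s,[W(-.056,0,.184),W(-.056,.06,.184),W(-.056,-.06,.184),W(.009,0,.135),W(.049,0,.135)],st))
E
```

```text
bottle? [[ 0.7443 -0.2679  0.02  ]] [[ 0.7128 -0.155   0.03  ]]
2.0583 [0.4997 0.1408 0.3597] [ 0.193   0.1534  1.396   0.0005  1.5929 -0.0233] [[282.861    0.     321.1691]
 [  0.     282.861  202.452 ]
 [  0.       0.       1.    ]] [[ 0.0002  0.9514  0.308   0.0792]
 [ 1.     -0.0001 -0.0003 -0.    ]
 [-0.0003  0.308  -0.9514 -0.1436]
 [ 0.      0.      0.      1.    ]]
[[364.9205 179.7565]
 [367.6207 126.0701]
 [362.5088 227.708 ]
 [408.6736 171.2575]
 [438.9491 171.305 ]]
```

View pics/w1.png

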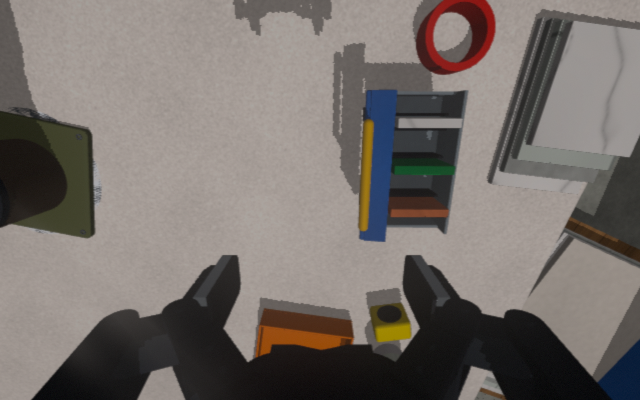

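The wrist view shows the bar as a vertical strip near columns 361–373, rows 120–230. The green top is around (423,165). I'll fit the rack pose from these.

```bash
python3 - <<'E'
from h import *
from scipy.optimize import least_squares
d=dict(np.load("w1.npz"));st={"position":d["st"][:3],"tool_rot":d["st"][3:]}
top=dict(np.load("top0.npz"));sc=dict(np.load("scene0.npz"))
Y=((18,120,70),(35,255,255));obs=[]
for s,b,t in ((d,(340,90,400,250),st),(top,(220,140,300,210),None),(sc,(320,140,360,200),None)):
    p=blob(s,*Y,b);r=cv2.minAreaRect(p);q=cv2.boxPoints(r);w=pix2w(s,q,.184,t)
    m=pix2w(s,[r[0]],.184,t)[0]
    e=sorted([(np.linalg.norm(w[i]-w[(i+1)%4]),i) for i in range(4)]);v=w[e[3][1]]-w[(e[3][1]+1)%4];v*=np.sign(v[1])
    print("bar",len(p),r[0],m,"len,wid",e[3][0],e[0][0],"yaw",np.arctan2(-v[0],v[1]))
for nm,lo,hi,b in (("green",(45,100,90),(80,255,255),(385,140,470,190)),("grn dark+",(45,100,25),(80,255,255),(385,140,470,190))):
    p=blob(d,lo,hi,b);r=cv2.minAreaRect(p);print(nm,len(p),r,p.min(0),p.max(0));w=pix2w(d,cv2.boxPoints(r),.135,st);print(w,w.mean(0))
    hsv=cv2.cvtColor(np.ascontiguousarray(d["color"][155:180,425:426]),cv2.COLOR_RGB2HSV)[:,0]
print(hsv[:,1:].T)
E
```

```text
bar 1057 (365.515869140625, 174.5266876220703) [0.5473 0.1612 0.184 ] len,wid 0.13065908840075183 0.010896589111088827 yaw 0.2194226049412967
bar 135 (259.5058288574219, 191.5282440185547) [0.546  0.1566 0.184 ] len,wid 0.1280031491797733 0.010149305812183183 yaw 0.21316144673125734
bar 98 (336.8500061035156, 160.9499969482422) [0.5511 0.1529 0.184 ] len,wid 0.12737480428606904 0.01051772637238327 yaw 0.20974422008284846Traceback (most recent call last):
  File "<stdin>", line 12, in <module>
  File "h.py", line 19, in blob
    k=1+np.argmax(stt[1:,4]);ys,xs=np.nonzero(l==k)
        ~~~~~~~~~^^^^^^^^^^^
    return _wrapfunc(a, 'argmax', axis=axis, out=out, **kwds)
    return bound(*args, **kwds)
ValueError: attempt to get argmax of an empty sequence
```

```bash
cat >> h.py <<'E'
YAW=.216; B0=np.array([.548,.158,.184]); ex=np.array([np.cos(YAW),np.sin(YAW),0]); ey=np.array([-np.sin(YAW),np.cos(YAW),0])
HINGE=B0-[0,0,.139]; PB=[np.pi,0,YAW+np.pi/2]; PG=[np.pi,0,YAW+np.pi]
def bar(a,r=.139): return HINGE-ex*r*np.sin(a)+np.array([0,0,r*np.cos(a)])
G=np.array([0,0,-tcp_to_grasp])
def stat(msg=""):
    s=get_state();print(msg,"t%.1f"%s["t"],np.array(s["position"]),"F",np.array(s["contact_force"]),"g%.3f f%s"%(s["grip_width"],np.round(s["finger_force"],1)))
E
python3 - <<'E'
from h import *
goto(bar(0)+[0,0,.05]+G,PB); movel(bar(0)+G); stat("at bar")
gripper_to(0,30); stat("gripped")
for a in (.1,.25):
    movel(bar(a)+G,rate=.08); stat(a)
s=snapshot("wrist");cv2.imwrite("pics/w2.png",s["color"][:,:,::-1])
E
```

```text
at bar t3.2 [0.5488 0.1582 0.167 ] F [ 0.6972 -0.387   0.5895] g1.002 f0.0
gripped t3.9 [0.548  0.158  0.1656] F [-0.228  -0.3044  3.3548] g0.124 f29.2
0.1 t4.2 [0.5333 0.1548 0.1631] F [  0.4306  -0.1253 -11.4257] g0.127 f29.7
0.25 t4.7 [0.5144 0.1507 0.1579] F [  7.9478   2.1527 -26.3265] g0.122 f29.8
```

View pics/w2.png

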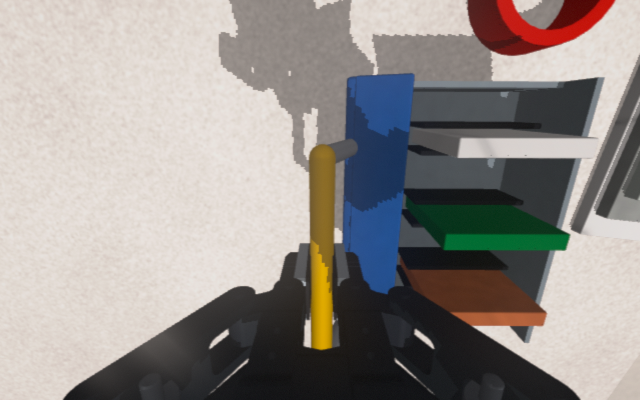

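The grasp is good: bar centred at (322,250) and the door moving. The radial force is building, so I'll follow the arc with a force correction.

```bash
python3 - <<'E'
from h import *
off=np.zeros(3)
for a in [.25,.25,.25]+list(np.arange(.32,1.56,.07)):
    rad=-ex*np.sin(a)+np.array([0,0,np.cos(a)]); F=np.array(get_state()["contact_force"]);fr=F@rad
    off+=rad*np.clip(fr*.08e-3,-.003,.003)
    tang=-ex*np.cos(a)-np.array([0,0,np.sin(a)])
    if a>1.2 and F@tang<-20: print("stop",a);break
    movel(bar(a)+G+off,rate=.08)
    if int(round(a*100))%3==1 or a<.3: stat("%.2f fr %.1f ft %.1f off %s"%(a,fr,F@tang,off))
stat("end")
s=snapshot("top");cv2.imwrite("pics/top2.png",cv2.resize(s["color"][130:240,180:330],None,fx=5,fy=5,interpolation=cv2.INTER_CUBIC)[:,:,::-1])
E
```

```text
0.25 fr -27.1 ft -1.6 off [ 0.0005  0.0001 -0.0021] t5.0 [0.5145 0.1507 0.1578] F [  4.1445   2.5774 -16.2603] g0.127 f30.6
0.25 fr -16.9 ft -0.4 off [ 0.0009  0.0002 -0.0034] t5.2 [0.5147 0.1508 0.1577] F [ 0.1298  1.0116 -8.6407] g0.124 f31.4
0.25 fr -8.5 ft 1.8 off [ 0.001   0.0002 -0.0041] t5.5 [0.5148 0.1508 0.1577] F [-4.4069  0.1829  0.7565] g0.125 f32.3
0.46 fr -9.7 ft -0.4 off [ 0.0016  0.0003 -0.0053] t6.3 [0.4915 0.1458 0.1458] F [ 5.0391  2.9076 -7.4766] g0.123 f30.7
0.67 fr -12.3 ft 1.6 off [ 0.003   0.0007 -0.0074] t7.1 [0.4696 0.141  0.1283] F [ 6.4226  3.7214 -9.822 ] g0.124 f29.9
0.88 fr -11.7 ft 2.6 off [ 0.005   0.0011 -0.0094] t7.9 [0.4518 0.1372 0.106 ] F [ 7.0746  4.2983 -8.1868] g0.127 f29.6
1.09 fr -10.8 ft 2.1 off [ 0.0072  0.0016 -0.0107] t8.8 [0.4395 0.1344 0.0807] F [ 7.3743  4.6803 -6.662 ] g0.126 f29.6
1.30 fr -10.1 ft 1.9 off [ 0.0095  0.0021 -0.0116] t9.6 [0.4327 0.1329 0.0532] F [ 8.5828  6.5252 -5.0734] g0.123 f29.3
1.51 fr -5.0 ft -18.6 off [ 0.0114  0.0025 -0.0118] t10.4 [0.4323 0.1323 0.0276] F [ 4.0866  2.5099 32.0579] g0.130 f45.4
end t10.4 [0.4323 0.1323 0.0276] F [ 4.0866  2.5099 32.0579] g0.130 f45.4
```

View pics/top2.png

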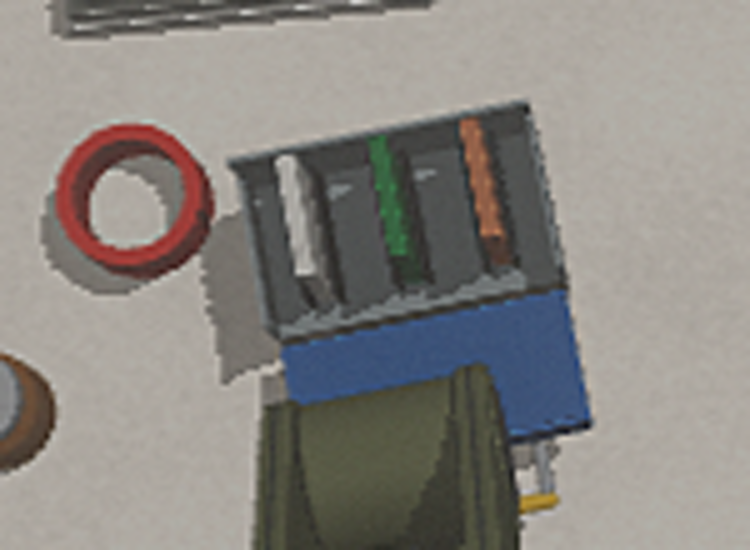

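The door is fully down at its stop, which puts the hinge at about (0.568, 0.162). That is consistent with the green measurement, so the door began slightly ajar. Next I release the bar and measure green from above.

```bash
python3 - <<'E'
from h import *
gripper_to(.33); stat("rel")
p=np.array(get_state()["position"]); movel(p+[0,0,.25-p[2]],rate=.25)
goto(np.array([.61,.171,.30])-.05*ex,[np.pi,0,YAW])
st=get_state();s=snapshot("wrist");np.savez("w3.npz",st=np.r_[st["position"],st["tool_rot"]],**s);stat()
cv2.imwrite("pics/w3.png",s["color"][:,:,::-1])
E
```

```text
rel t10.8 [0.4239 0.1305 0.024 ] F [-2.6704 -1.2406 11.411 ] g0.329 f3.2
 t13.3 [0.5606 0.1602 0.2993] F [-0.2504 -0.354   0.023 ] g0.327 f0.0
```

View pics/w3.png

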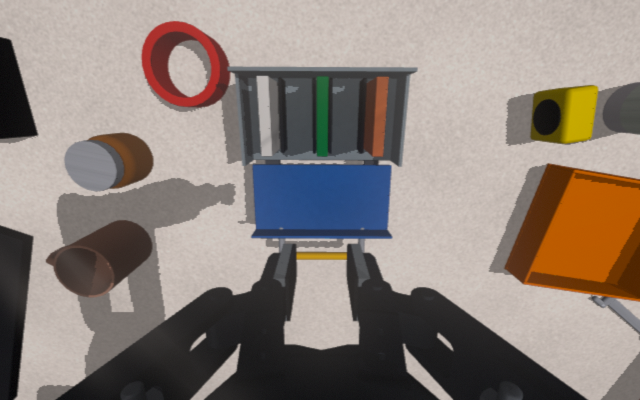

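The front lies flat, with the bar at (322,256). The green top spans about (316–329, 76–157). I'll compute both positions, and also use the bar to locate the re-grasp.

```bash
python3 - <<'E'
from h import *
d=dict(np.load("w3.npz"));st={"position":d["st"][:3],"tool_rot":d["st"][3:]}
p=blob(d,(40,80,20),(85,255,255),(300,70,345,165));print(p.min(0),p.max(0),len(p))
r=cv2.minAreaRect(p);print(r);w=pix2w(d,cv2.boxPoints(r),.135,st);print(w,w.mean(0))
p=blob(d,(18,120,70),(35,255,255),(290,245,355,265));r=cv2.minAreaRect(p);print("bar",r,pix2w(d,[r[0]],.055,st), pix2w(d,[r[0]],.061,st))
p=blob(d,(100,120,30),(125,255,255),(240,150,400,242));print("blue",pix2w(d,[[p[:,0].mean(),p[:,1].min()]],.049,st))
top=dict(np.load("top0.npz"))
E
```

```text
[316.  76.] [328. 156.] 1005
((322.0, 116.0), (80.0, 12.0), 90.0)
[[0.6686 0.1894 0.135 ]
 [0.6712 0.1777 0.135 ]
 [0.5935 0.16   0.135 ]
 [0.5907 0.1727 0.135 ]] [0.631  0.1749 0.135 ]
bar ((321.0, 255.5), (7.0, 50.0), 90.0) [[0.4312 0.132  0.055 ]] [[0.4344 0.1327 0.061 ]]
blue [[0.5668 0.1616 0.049 ]]
```

```bash
cat >> h.py <<'E'
YAW=.218; ex=np.array([np.cos(YAW),np.sin(YAW),0]); ey=np.array([-np.sin(YAW),np.cos(YAW),0])
GR=np.array([.631,.175,0]); HINGE=np.array([.5675,.1612,.045]); PB=[np.pi,0,YAW+np.pi/2]; PG=[np.pi,0,YAW]
E
python3 - <<'E'
from h import *
gripper_to(.42)
goto(GR+[0,0,.20],PG); movel(GR+[0,0,.095],rate=.12); stat("down")
gripper_to(0,60); stat("grip")
movel(GR+[0,0,.115],rate=.05); stat("lift1")
movel(GR+[0,0,.26],rate=.12); stat("lift2")
s=snapshot("top");np.savez("top3.npz",**s)
s=snapshot("wrist");cv2.imwrite("pics/w4.png",s["color"][:,:,::-1])
E
```

```text
down t15.1 [0.6318 0.1752 0.0961] F [ 0.3129  0.2385 -0.5885] g0.418 f0.0
grip t15.4 [0.6319 0.1751 0.0962] F [-1.4069 -0.1498  5.2397] g0.135 f59.2
lift1 t16.0 [0.631  0.175  0.1152] F [-0.1496 -0.1772 -1.1566] g0.129 f58.6
lift2 t17.4 [0.6304 0.1749 0.2589] F [ 0.1381 -0.9489 -2.1325] g0.134 f58.6
```

View pics/w4.png

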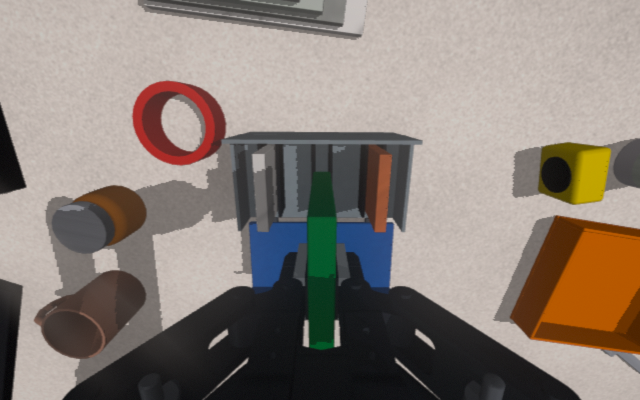

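Green is held at (321,260), lifted clear, and the other two plates are in place. Next I carry it to the tray.

```bash
python3 - <<'E'
from h import *
T=np.array([.545,-.297,0]); P0=[np.pi,0,0]
movel(T+[0,0,.26],P0,rate=.25); stat("over")
movel(T+[0,0,.075],rate=.15)
for z in (.066,.061,.058,.056,.054,.052):
    movel(T+[0,0,z],rate=.03);F=get_state()["contact_force"][2]
    if F>4: break
stat("touch"); gripper_to(.30); hold(.3); stat("rel")
movel(T+[0,0,.20],rate=.15); hold(.2)
s=snapshot("wrist");cv2.imwrite("pics/w5.png",s["color"][:,:,::-1]);stat()
E
```

```text
over t19.5 [ 0.5452 -0.2959  0.26  ] F [-0.3738  1.1375 -1.9363] g0.131 f58.3
touch t22.4 [ 0.5453 -0.2973  0.0561] F [-3.2149  0.1363 10.9703] g0.136 f60.3
rel t23.0 [ 0.5449 -0.297   0.0538] F [0.9569 1.0099 0.2282] g0.301 f0.0
 t24.4 [ 0.5446 -0.2967  0.199 ] F [-0.6214 -0.2014 -0.5652] g0.306 f0.0
```

View pics/w5.png

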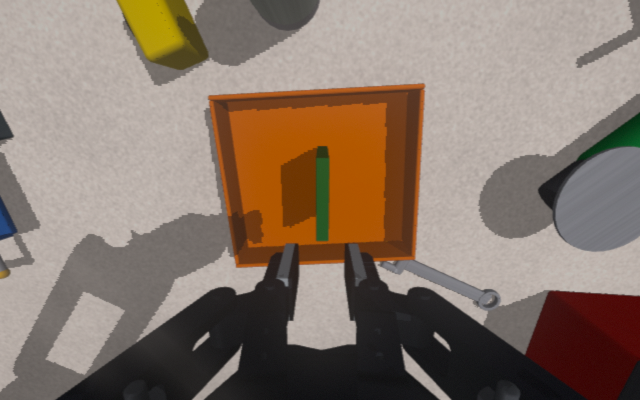

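Green stands upright in the tray at (322,193). Now I close the front.

```bash
python3 - <<'E'
from h import *
movel([.5446,-.2967,.26],rate=.25)
b=bar(1.5)
goto(b+[0,0,.20],PB); gripper_to(.34); movel(b+G+[0,0,.05],rate=.2); movel(b+G,rate=.08); stat("at bar")
gripper_to(0,30); stat("grip")
off=np.zeros(3)
for a in list(np.arange(1.43,0.02,-.07))+[0,-.02,-.04,-.06]:
    rad=-ex*np.sin(a)+np.array([0,0,np.cos(a)]);tc=ex*np.cos(a)+np.array([0,0,np.sin(a)])
    F=np.array(get_state()["contact_force"]);fr=F@rad
    off+=rad*np.clip(fr*.08e-3,-.003,.003)
    if a<.2 and F@tc<-20: print("stop",a);break
    if F@F>60**2: print("force!",a,F);break
    movel(bar(a)+G+off,rate=.08)
    if int(round(a*100))%3==1 or a<.1: stat("%.2f fr %.1f ft %.1f off %s"%(a,fr,F@tc,off))
stat("end")
E
```

```text
at bar t28.4 [0.4323 0.1313 0.0377] F [-5.0279 -0.5987 15.7136] g0.343 f4.1
grip t28.7 [0.4321 0.1312 0.0371] F [-2.5256 -0.9911 11.6382] g0.126 f29.4
1.36 fr -0.9 ft -1.4 off [-0.0003 -0.0001  0.    ] t29.2 [0.4344 0.1317 0.0554] F [-0.811  -0.5612 -0.729 ] g0.126 f29.8
1.15 fr 2.4 ft -0.3 off [-0.0006 -0.0001  0.0002] t30.1 [0.4424 0.1334 0.0833] F [-2.1041 -1.543   0.5024] g0.130 f30.0
0.94 fr 4.4 ft -1.4 off [-0.0014 -0.0003  0.0007] t30.9 [0.4559 0.1364 0.1095] F [-4.6693 -2.3678  2.8577] g0.128 f30.3
0.73 fr 8.3 ft -0.9 off [-0.0025 -0.0006  0.0019] t31.7 [0.4748 0.1405 0.133 ] F [-6.0867 -3.2161  5.2779] g0.130 f30.4
0.52 fr 8.2 ft -1.7 off [-0.0035 -0.0008  0.0034] t32.5 [0.4979 0.1455 0.1521] F [-3.9846 -2.1323  4.9022] g0.127 f30.3
0.31 fr 6.0 ft -2.4 off [-0.0041 -0.0009  0.0049] t33.4 [0.5242 0.1511 0.1657] F [-3.4813 -3.1371  5.4499] g0.122 f29.7
0.10 fr 5.8 ft -2.4 off [-0.0044 -0.001   0.0063] t34.2 [0.5528 0.1574 0.1731] F [ 0.0833 -2.0323  4.7791] g0.124 f30.8
0.03 fr 4.8 ft -0.2 off [-0.0044 -0.001   0.0067] t34.5 [0.5619 0.1594 0.1737] F [ 0.0126 -3.363   4.5218] g0.123 f30.8
0.00 fr 4.5 ft -0.7 off [-0.0044 -0.001   0.007 ] t34.7 [0.5647 0.1601 0.1736] F [-1.8092 -3.7827  4.7418] g0.123 f31.0
-0.02 fr 4.7 ft -2.7 off [-0.0044 -0.001   0.0074] t35.0 [0.5668 0.1606 0.1736] F [-1.6826 -4.0453  5.887 ] g0.125 f31.0
-0.04 fr 5.8 ft -2.8 off [-0.0043 -0.001   0.0079] t35.2 [0.5676 0.1608 0.1738] F [-5.3593 -5.5467  7.3452] g0.125 f31.1
-0.06 fr 6.9 ft -6.9 off [-0.0043 -0.001   0.0084] t35.5 [0.5676 0.1608 0.1737] F [-10.788   -6.9929   9.8006] g0.124 f31.4
end t35.5 [0.5676 0.1608 0.1737] F [-10.788   -6.9929   9.8006] g0.124 f31.4
```

At the stop, with x at 0.5676, equal to the hinge x. Release, back off and check.

```bash
python3 - <<'E'
from h import *
gripper_to(.5); stat("rel")
p=np.array(get_state()["position"]); movel([p[0],p[1],.30],rate=.15)
goto(bar(0)-.05*ex+[0,0,.176],PB)
st=get_state();s=snapshot("wrist");stat()
r=cv2.minAreaRect(blob(s,(18,120,70),(35,255,255),(250,60,420,290)));w=pix2w(s,[r[0]],.184,st)[0];print(r,w,"x from hinge",(w-HINGE)@ex)
t=snapshot("top")["color"]
cv2.imwrite("pics/f.png",np.vstack([s["color"],cv2.resize(t[130:250,180:470],(640,265))])[:,:,::-1][:600])
E
```

```text
rel t35.9 [0.5721 0.1625 0.1735] F [-0.4502 -0.3666  0.2531] g0.500 f0.0
 t37.3 [0.5184 0.1503 0.3592] F [-0.0227 -0.6451 -0.1853] g0.498 f0.0
((364.859130859375, 179.49337768554688), (10.36500072479248, 109.34957885742188), 2.694284439086914) [0.5673 0.1648 0.184 ] x from hinge 0.0005600332301931691
```

View pics/f.png

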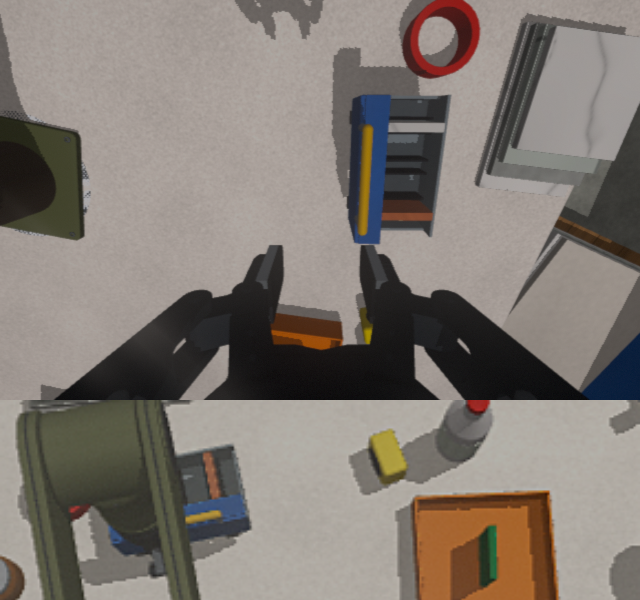

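The front is closed, with the bar 0.6 mm from the hinge plane. The white and clay plates are in their slots, and green stands in the tray at about (489,555) in the composite picture.

```bash
python3 -c "
from cell import *
print(sign_off())"
```

```text
the job is handed in; nothing more can be done
None
```

I handed the job in at about 37 s: the green sample stands in the orange tray, the blue front is fully closed, and the white and terracotta samples are in their slots. The hand-in gave no verdict back.

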